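Report and remove the wrong piston

ROBOT

A 6-joint arm with a two-finger parallel gripper is mounted at the origin on the work surface. World frame = base frame: x ahead of the robot, y to its left, z up, the work surface at z = 0. Lengths are in m, angles in rad, forces in N, time in s.
With the tool pointing down it reaches from about 0.25 to 0.775 m from the base axis. Payload 8.9 kg.
Tool frame: the origin (TCP) lies between the finger pads; the fingertips stand 25 mm ahead of it and the grasp point (between the pads) lies 6 mm ahead of it; z points along the fingers, y is the line along which they close (so a half turn about z gives the same grasp; the last joint's range is limited). The gripper opens to 85 mm and grips with 20 to 120 N. Pads are 22 mm wide; open, the fingers measure 114 mm over their backs; the gripper's body (76 mm by 85 mm) begins 54 mm behind the grasp point. The pads swing forward as they close: fully open they stand 13 mm farther back than shut.
Start: joints at [1.193, 0.291, -0.153, 1.127, 0, 1.431], TCP at [0.124, 0.51, 0.256] pointing down, gripper open.
Joint ranges: [-2.52, 2.52], [-0.91, 1.74], [-1.3, 1.37], [-1.96, 2.02], [-1.52, 1.47], [-3.14, 3.14]. Speed limits (rad/s): [2.22, 2.22, 2.79, 3.14, 3.14, 3.14].

INTERFACE

Orientations are given as a unit quaternion [w, x, y, z].
In Python, from rig import observe, snapshot, close_job, spot_in, outline_of gives the robot as it stands.
- The arm moves only by the tool apply_moves, never from a script. Its argument "deltas" is a list of rows, each an object with "delta_pos": the shift along the world's x, y, z in cm, a list of three; "twist": the turn, a rotation vector about the world's x, y, z in degrees, a list of three; "gripper": the closure, from -1 (fully open) to 1 (shut). In form: [{"delta_pos": [x, y, z], "twist": [rx, ry, rz], "gripper": gripper}, ...]. A call has 1 to 20 rows; each row is the pose to reach, as a shift and turn from the pose commanded when the call began; what a row does not reach only later rows make up. A row lasts 1/8 s, in which the tool goes at most 62.5 mm and 10.7 degrees, less where a joint would pass 70% of its speed; a pose out of reach is approached as far as the arm can. A call with a gripper value outside its range is refused whole. The fingers move at their own pace and stop on an object; "squeeze" is the grip in N (left out, the last holds). Time passes only in rows, so rows that repeat a pose let the fingers close. It gives the time, the measured TCP pose, the force, the opening and the grip force at its end, in the units of the state.
- observe(): the state, without advancing time (a new reading comes with each control period).
- snapshot(name): name is "side" or "top"; returns a dict with "img" (384x512x3 uint8, red, green, blue), "fx", "fy", "cx", "cy" (pixels), "rvec" (rotation vector, rad) and "tvec" (3), from world to camera coordinates, as OpenCV has them. Camera axes: x right, y down, z forward; pixel columns grow to the right and rows downward; lengths in m; the calibration is good to about 2 mm. A picture is of the moment at which its call begins. There is no depth.
- close_job(): hands the job in; it is judged then, once.
Trained networks look in a picture, given as the dict that the camera call returned (one of the last four; its "shot" number tells which), for a name from the list of things; names that differ only in an ending like _2 or _b are one class to them, and where a whole thing is asked for, a point or a joint stands for the part that bears it (a point fixed in the world has none). Each returns a list of dicts, best first, with "conf" (0 to 1); they miss things now and then, are a little off and sometimes report something else, mostly with a low value. They report only what shows in the picture. A call takes as long as a camera call. They do not tell look-alikes from the thing itself.
- spot_in(target, picture): "location" ([x, y, z] in m, in world coordinates, good to about 4 mm: the middle of the surface that is visible of it).
- outline_of(target, picture): "mask" (384x512 bool, what is visible of it).
The state is a dict: "clock": time; "qpos": joint angles; "joint_velocities": joint speeds; "joint_efforts": joint torques, N m; "ee_pos": TCP position; "eef_rot": TCP orientation; "contact_force": force on the tool from outside, world axes, zero at the start; "torque": the same for the moment, N m; "width": opening from 0.0 (shut) to 1.0 (fully open); "grip_force": force on a finger pad.
Only numpy, scipy, OpenCV 4.12 (cv2) and the standard library are available. Lean on these libraries where they do the work, as an engineer would, in place of code of your own. Each camera call takes 0.05 s, during which the arm holds its last target. There are 200 camera calls.

TASK

One of the four pistons in the black kit tray is the wrong, smaller model. Report it on the sloping panel under the lamp bar: press the round key, then the square key that matches its place in the row (keys and pistons both counted from the left as seen from the robot), then the long bar key, each fully down and let up again before the next, and no other key. Then lift the small piston out and set it down, not dropped, standing inside the empty shallow steel tray, leaving the other pistons and everything else where they are.

Things in the scene. Friction and masses are not known exactly. Their poses are not given: they have to be found in the camera images.
- panel: Grey operator panel, fixed: box with a 170 x 260 mm key face sloping 25 degrees down towards the robot. Origin on the table under the face's centre (85 mm up). x: level, away from the robot (uphill), y left, z up; the face's normal here is (-0.423, 0, 0.906). Upper row: four square keys; lower row: round key left, long bar key right. The lamp bar hangs above the upper row
- lamp_bar (a point): middle of the lamp bar, a level bar 300 mm long (panel's y), 24 mm wide, 26 mm high, centred 205 mm above the table and 28 mm beyond (x) the tops of the upper keys; on posts 20 mm square at its ends, y = +-142 mm
- key_1 (a joint): travel of square key 1 of the upper row, counted from the left as seen from the robot: 0 up, 0.006 m fully down; spring key, 5 N fully down. 26 x 26 mm, 12 mm proud; centre of its top, when up, in the frame of panel: (27, 78, 111) mm
- key_2 (a joint): travel of square key 2 of the upper row, counted from the left as seen from the robot: 0 up, 0.006 m fully down; spring key, 5 N fully down. 26 x 26 mm, 12 mm proud; centre of its top, when up, in the frame of panel: (27, 26, 111) mm
- key_3 (a joint): travel of square key 3 of the upper row, counted from the left as seen from the robot: 0 up, 0.006 m fully down; spring key, 5 N fully down. 26 x 26 mm, 12 mm proud; centre of its top, when up, in the frame of panel: (27, -26, 111) mm
- key_4 (a joint): travel of square key 4 of the upper row, counted from the left as seen from the robot: 0 up, 0.006 m fully down; spring key, 5 N fully down. 26 x 26 mm, 12 mm proud; centre of its top, when up, in the frame of panel: (27, -78, 111) mm
- key_round (a joint): travel of the round key (lower row, left): 0 up, 0.006 m fully down; 5 N. 36 mm across, 12 mm proud; centre of its top, when up, in the frame of panel: (-41, 65, 79) mm
- key_bar (a joint): travel of the long bar key (lower row, right): 0 up, 0.006 m fully down; 5 N. 66 mm (left-right) x 26 mm, 12 mm proud; centre of its top, when up, in the frame of panel: (-41, -45, 79) mm
- nest_1 (a point): centre of the floor of bay 1 of the kit tray, counted from the left as seen from the robot; belongs to square key 1. Floor 8 mm above the table. The fixed black kit tray is a plate 90 (x) x 300 (y) mm with ribs 8 mm high between the bays (72 mm apart along y), open at front and back; the point's x is across the row, away from the robot, y along the row to the left
- nest_2 (a point): centre of the floor of bay 2 of the kit tray, counted from the left as seen from the robot; belongs to square key 2. Floor 8 mm above the table. The fixed black kit tray is a plate 90 (x) x 300 (y) mm with ribs 8 mm high between the bays (72 mm apart along y), open at front and back; the point's x is across the row, away from the robot, y along the row to the left
- nest_3 (a point): centre of the floor of bay 3 of the kit tray, counted from the left as seen from the robot; belongs to square key 3. Floor 8 mm above the table. The fixed black kit tray is a plate 90 (x) x 300 (y) mm with ribs 8 mm high between the bays (72 mm apart along y), open at front and back; the point's x is across the row, away from the robot, y along the row to the left
- nest_4 (a point): centre of the floor of bay 4 of the kit tray, counted from the left as seen from the robot; belongs to square key 4. Floor 8 mm above the table. The fixed black kit tray is a plate 90 (x) x 300 (y) mm with ribs 8 mm high between the bays (72 mm apart along y), open at front and back; the point's x is across the row, away from the robot, y along the row to the left
- piston_a: right piston: upright aluminium cylinder 58 mm across, 56 mm high, in one of the bays; origin at the centre of its underside, z up
- piston_b: right piston: upright aluminium cylinder 58 mm across, 56 mm high, in one of the bays; origin at the centre of its underside, z up
- piston_c: right piston: upright aluminium cylinder 58 mm across, 56 mm high, in one of the bays; origin at the centre of its underside, z up
- piston_small: the wrong piston: upright aluminium cylinder, 48 mm across and 42 mm high, 0.2 kg, in one of the bays; origin at the centre of its underside, z up; its top is 50 mm above the table at the start
- reject_tray: reject tray, fixed: empty shallow square steel tray 120 x 120 mm, walls 4 mm thick and 14 mm high; origin under its centre on the table
- reject_tray_in (a point): centre of the reject tray's inner floor, 4 mm above the table
- cup: open steel cup, 70 mm across, 75 mm high; a bystander, loose; origin at its underside
- oil_bottle: yellow oil bottle, 56 mm across, 160 mm high; a bystander, loose; origin at its underside
- con_rod: dark steel connecting rod lying flat, 150 mm long, 18 mm thick (origin in the big end, rod along its +y); a bystander, loose; origin at its underside
- wrist_pin: standing steel pin, 18 mm across, 50 mm high; a bystander, loose; origin at its underside
- wrench: open-ended wrench lying flat, about 200 mm long; a bystander, loose; origin at its underside
Not all that is in view belongs to the job. What is shaped like the piston_small but purple or turquoise is not meant.

How it is judged:
On the way, in this order (a step that is already met when the one before it is completed fails the run):
1. the round key is pressed down (value of joint key_round above 0.0045 m), for 0.05 s.
2. the square key of the bay in which the small piston stands is pressed down (((value of joint key_1 above 0.0045 m and horizontal distance between piston_small and nest_1 below 0.03 m) or (value of joint key_2 above 0.0045 m and horizontal distance between piston_small and nest_2 below 0.03 m) or (value of joint key_3 above 0.0045 m and horizontal distance between piston_small and nest_3 below 0.03 m) or (value of joint key_4 above 0.0045 m and horizontal distance between piston_small and nest_4 below 0.03 m))), for 0.05 s.
3. the bar key is pressed down, the small piston still in its bay (value of joint key_bar above 0.0045 m and distance of piston_small from where it was at the start of the episode below 0.03 m), for 0.05 s.
4. the bar key is up again and the small piston stands in the reject tray (value of joint key_bar below 0.002 m and x of piston_small in the frame of reject_tray_in between -0.045 and 0.045 m and y of piston_small in the frame of reject_tray_in between -0.045 and 0.045 m and z of piston_small in the frame of reject_tray_in below 0.006 m and angle between piston_small's own z axis and vertical below 0.1 rad), for 0.1 s.
At the end, for the whole second after the job is handed in: The small piston stands free and at rest on the reject tray's floor (within 45 mm of its centre along each side, base within 6 mm of the floor, tilt under 0.1 rad); all keys up (under 2 mm down); other pistons within 20 mm, bystanders within 30 mm of their starts (all of step 4 and z of piston_small in the frame of reject_tray_in above -0.004 m and linear speed of piston_small below 0.02 m/s and value of joint each of key_1, key_2, key_3, key_4, key_round below 0.002 m and distance of each of piston_a, piston_b, piston_c from where it was at the start of the episode below 0.02 m and distance of each of cup, oil_bottle, con_rod, wrist_pin, wrench from where it was at the start of the episode below 0.03 m); the robot touches nothing.
It fails at once if a square key that does not match the small piston's bay is pressed (3 mm or more) ((value of joint key_1 above 0.003 m and not (horizontal distance between piston_small and nest_1 below 0.03 m)) or (value of joint key_2 above 0.003 m and not (horizontal distance between piston_small and nest_2 below 0.03 m)) or (value of joint key_3 above 0.003 m and not (horizontal distance between piston_small and nest_3 below 0.03 m)) or (value of joint key_4 above 0.003 m and not (horizontal distance between piston_small and nest_4 below 0.03 m))).
It fails at once if two keys are down together (3 mm or more) ((value of joint key_round above 0.003 m and value of joint any of key_1, key_2, key_3, key_4, key_bar above 0.003 m) or (value of joint key_bar above 0.003 m and value of joint any of key_1, key_2, key_3, key_4 above 0.003 m)).
It fails at once if the small piston is let go (dropped or thrown) with its base more than 30 mm above the table (height (world z) of piston_small above 0.03 m and contact force between the fingers and piston_small below 0.05 N).
It fails at once if another piston is moved by 20 mm or more (distance of any of piston_a, piston_b, piston_c from where it was at the start of the episode above 0.02 m).
It fails at once if a bystander is moved by 30 mm or more (distance of any of cup, oil_bottle, con_rod, wrist_pin, wrench from where it was at the start of the episode above 0.03 m).
It also fails if it takes over 58 s, if anything falls off the work surface, if the arm or the gripper's body presses on something with over 40 N, if the wrist force passes 120 N, or if a joint passes its speed limit or range.

## Working session

There is one attempt and no reset: what is moved stays moved. The work goes in short steps, Python scripts to look and compute and a tool call to move; the robot and the scene stay as the last step left them, time stands still between calls to the robot, and variables do not carry over. Pictures are saved under pics/ and viewed, at most 10 in all, crops included, and the job is handed in when it is done.

Besides the shell and the picture viewer there is one more tool, called as name(argument=value, ...) on one line, values as JSON. apply_moves: Moves the arm, as the interface text tells. Its arguments: {"type":"object","properties":{"deltas":{"type":"array"},"squeeze":{"type":"number"}},"required":["deltas"]}

```bash
mkdir -p pics; python3 - <<'E'
from rig import *
import cv2,numpy as np
s=observe(); print(s['clock'],s['ee_pos'],s['eef_rot'],s['width'])
for n in('top','side'):
    p=snapshot(n); cv2.imwrite(f'pics/{n}0.png',p['img'][:,:,::-1])
    R=cv2.Rodrigues(np.array(p['rvec'],float))[0]; print(n,p['fx'],p['cx'],p['cy'],'cam',-R.T@np.array(p['tvec']).ravel(),R.round(2).tolist())
    for t in('panel','lamp_bar','key_1','key_round','key_bar','nest_1','piston_small','piston_a','reject_tray','cup','oil_bottle','con_rod','wrist_pin','wrench'):
        try:
            for d in spot_in(t,p)[:5]: print(t,round(d['conf'],2),np.round(d['location'],3))
        except Exception as e: print(t,e)
E
```

```text
0.0 [0.12402576 0.50971757 0.25572471] [-1.76358648e-04  1.19131218e-01  9.92878300e-01 -6.35495368e-04] 1.0009371531693119
top 495.0629612061772 255.5055518112704 179.74033116105133 cam [0.48562803 0.09991324 1.36234535] [[0.01, -1.0, 0.01], [-1.0, -0.01, -0.07], [0.07, -0.01, -1.0]]
panel 0.55 [ 0.62  -0.204  0.089]
lamp_bar 0.73 [ 0.62  -0.207  0.093]
lamp_bar 0.72 [0.572 0.288 0.061]
lamp_bar 0.56 [ 0.628 -0.237  0.111]
key_1 0.7 [ 0.628 -0.236  0.11 ]
key_1 0.68 [ 0.608 -0.288  0.11 ]
key_1 0.65 [ 0.643 -0.19   0.114]
key_1 0.48 [ 0.598 -0.133  0.08 ]
key_1 0.45 [ 0.666 -0.144  0.109]
key_round 0.18 [0.578 0.185 0.008]
key_bar 0.51 [ 0.556 -0.237  0.082]
nest_1 0.58 [0.578 0.182 0.008]
piston_small 0.71 [0.746 0.083 0.044]
piston_small 0.58 [0.438 0.32  0.043]
piston_small 0.54 [0.579 0.215 0.051]
piston_a 0.96 [0.604 0.077 0.066]
piston_a 0.62 [0.573 0.292 0.061]
piston_a 0.56 [0.591 0.149 0.065]
reject_tray 0.85 [0.402 0.17  0.006]
cup 0.67 [0.558 0.469 0.005]
cup 0.63 [ 0.409 -0.004  0.01 ]
oil_bottle 0.89 [ 0.771 -0.001  0.108]
oil_bottle 0.19 [ 0.404 -0.002  0.011]
con_rod 
[... 464 characters left out ...]
108]
key_round 0.43 [ 0.597 -0.132  0.082]
nest_1 0.71 [0.568 0.213 0.005]
nest_1 0.61 [ 0.6   -0.132  0.081]
piston_small 0.85 [0.74  0.088 0.039]
piston_small 0.83 [0.434 0.335 0.046]
piston_small 0.7 [0.769 0.01  0.088]
piston_small 0.7 [0.5   0.387 0.038]
piston_small 0.53 [0.575 0.23  0.052]
piston_a 0.62 [0.564 0.303 0.067]
piston_a 0.57 [0.587 0.157 0.064]
piston_a 0.54 [0.601 0.088 0.067]
reject_tray 0.87 [0.399 0.172 0.002]
cup 0.83 [0.405 0.018 0.05 ]
cup 0.22 [0.771 0.226 0.015]
oil_bottle 0.76 [0.774 0.011 0.084]
con_rod 0.89 [0.77  0.225 0.014]
wrist_pin 0.46 [0.567 0.216 0.011]
wrist_pin 0.42 [0.502 0.389 0.036]
wrist_pin 0.41 [0.772 0.011 0.088]
wrench 0.85 [0.557 0.468 0.01 ]
```

View pics/top0.png

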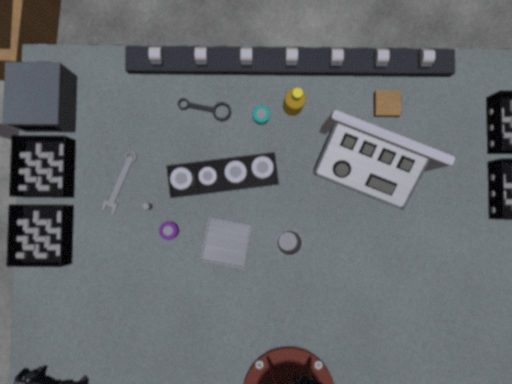

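View pics/side0.png

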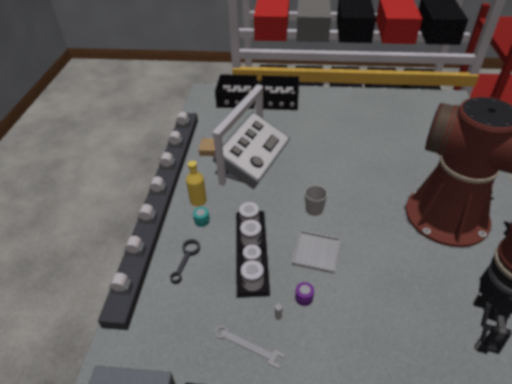

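The top view shows the kit tray with pistons at about (181,178), (207,175), (235,171) and (262,167). The second from the left is clearly the smaller one, so the key is square key 2. The panel keys are at roughly (349,142), (368,149), (387,156) and (406,163), with the round key at (342,169) and the bar at (381,184). The side view agrees: the small piston is at (252,253). Next I'll fit the poses precisely.

```bash
cat > h.py <<'E'
import cv2,numpy as np
def proj(p,P):
    K=np.array([[p['fx'],0,p['cx']],[0,p['fy'],p['cy']],[0,0,1.]])
    return cv2.projectPoints(np.asarray(P,float).reshape(-1,3),np.array(p['rvec'],float),np.array(p['tvec'],float),K,None)[0].reshape(-1,2)
def back(p,uv,z):
    R=cv2.Rodrigues(np.array(p['rvec'],float))[0]; c=-R.T@np.array(p['tvec'],float).ravel()
    d=R.T@np.array([(uv[0]-p['cx'])/p['fx'],(uv[1]-p['cy'])/p['fy'],1]); return c+d*(z-c[2])/d[2]
E
python3 - <<'E'
from rig import *; from h import *
from scipy.optimize import least_squares
KEYS=dict(k1=(27,78,111),k2=(27,26,111),k3=(27,-26,111),k4=(27,-78,111),rd=(-41,65,79),bar=(-41,-45,79))
L=np.array(list(KEYS.values()))/1000.
def W(q): c,s=np.cos(q[2]),np.sin(q[2]); return L@np.array([[c,-s,0],[s,c,0],[0,0,1]]).T+[q[0],q[1],0]
q0=[0.623,-0.205,-0.38]; data=[]
for n in('top','side'):
    p=snapshot(n); g=cv2.cvtColor(p['img'],cv2.COLOR_RGB2GRAY)
    b=(g<95).astype(np.uint8); _,_,st,ce=cv2.connectedComponentsWithStats(b)
    pr=proj(p,W(q0)); uv=[]
    for a in pr:
        ok=[i for i in range(1,len(ce)) if 20<st[i,4]<700]
        i=min(ok,key=lambda i:np.linalg.norm(ce[i]-a)); uv.append(ce[i]); print(n,a.round(1),ce[i].round(1),st[i,4])
    data.append((p,np.array(uv)))
    if n=='top':
        for t in('piston_small','piston_a','reject_tray'):
            for d in outline_of(t,p)[:4]:
                m=d['mask'].astype(np.uint8); (c,sz,an)=cv2.minAreaRect(cv2.findNonZero(m)); 
                mm=cv2.moments(m,True); ctr=(mm['m10']/mm['m00'],mm['m01']/mm['m00'])
                z={'piston_small':.05,'piston_a':.064,'reject_tray':.01}[t]
                print(t,round(d['conf'],2),np.round(ctr,1),np.round(sz,1),round(an,1),back(p,ctr,z).round(4))
        b=((g>150)*255).astype(np.uint8); b[:,:165]=0;b[:,280:]=0;b[:145]=0;b[200:]=0
        _,_,st,ce=cv2.connectedComponentsWithStats(b)
        for i in range(1,len(ce)):
            if st[i,4]>40: print('disc',ce[i].round(1),st[i].tolist(),back(p,ce[i],.064).round(4),back(p,ce[i],.05).round(4))
for S in ([0],[1],[0,1]):
    r=least_squares(lambda q:np.concatenate([(proj(data[i][0],W(q))-data[i][1]).ravel() for i in S]),q0,loss='soft_l1'); print(S,r.x.round(4),np.degrees(r.x[2]),np.abs(r.fun).max()); 
print(dict(zip(KEYS,W(r.x).round(4).tolist())))
E
```

```text
top [347.9 137.6] [348.3 140.9] 129
top [366.9 145.2] [367.3 148.5] 128
top [385.9 152.9] [386.  155.8] 136
top [404.9 160.6] [404.6 163.2] 135
top [340.7 165.3] [341.3 168.2] 164
top [380.  181.2] [380.3 183.5] 245
piston_small 0.84 [260.8 114. ] [19. 17.] 90.0 [0.7481 0.079  0.05  ]
piston_small 0.63 [168.7 229.4] [18.4 19.8] 45.0 [0.4387 0.3201 0.05  ]
piston_small 0.56 [207.7 175.3] [18. 18.] 90.0 [0.5826 0.2191 0.05  ]
piston_a 0.87 [182.  178.3] [22. 22.] 90.0 [0.5731 0.2852 0.064 ]
piston_a 0.87 [261.8 167.2] [22. 21.] 90.0 [0.604  0.0759 0.064 ]
piston_a 0.56 [235.  171.4] [21. 21.] 90.0 [0.5922 0.1462 0.064 ]
reject_tray 0.58 [225.3 242.1] [43.4 43.5] 10.5 [0.404  0.1728 0.01  ]
reject_tray 0.18 [288.7 242.4] [25. 25.] 90.0 [0.4043 0.0005 0.01  ]
disc [262.1 166.5] [252, 157, 21, 20, 219] [0.6056 0.0751 0.064 ] [0.6069 0.0748 0.05  ]
disc [235.1 171.5] [225, 162, 21, 20, 219] [0.5921 0.146  0.064 ] [0.5932 0.1465 0.05  ]
disc [180.6 178. ] [171, 168, 20, 21, 215] [0.5739 0.289  0.064 ] [0.5748 0.2911 0.05  ]
disc [207.3 175.4] [199, 168, 17, 16, 149] [0.5812 0.2189 0.064 ] [0.5822 0.2202 0.05  ]
side [233.5 149.1] [235.6 152. ] 40
side [241.2 140.3] [243.1 143.2] 36
side [248.5 131.9] [250.1 134.7] 34
side [255.4 123.9] [256.7 126.4] 32
side [254.1 160.1] [255.6 163. ] 50
side [268.8 141.5] [269.7 145.8] 52
[0] [ 0.6155 -0.2056 -0.3727] -21.3534986001819 0.639430040137313
[1] [ 0.6161 -0.1895 -0.3752] -21.498541127968448 1.498510383649318
[0, 1] [ 0.6162 -0.2041 -0.3715] -21.28645213631548 4.146585180279629
{'k1': [0.6697, -0.1412, 0.111], 'k2': [0.6508, -0.1897, 0.111], 'k3': [0.6319, -0.2381, 0.111], 'k4': [0.613, -0.2866, 0.111], 'rd': [0.6016, -0.1286, 0.079], 'bar': [0.5616, -0.2311, 0.079]}
```

```bash
cat > t.py <<'E'
import numpy as np
from scipy.spatial.transform import Rotation as Ro
from rig import observe
u=np.array([np.cos(np.radians(-21.35)),np.sin(np.radians(-21.35)),0]); zz=np.array([0,0,1.])
n=-.423*u+.906*zz
d=.5*u-.866*zz; y=np.array([-u[1],u[0],0]); Rp=np.c_[np.cross(y,d),y,d]
keys=dict(rd=(.601,-.130,.079),k2=(.650,-.191,.111),bar=(.561,-.2326,.079))
s=observe(); w,x,yy,z=s['eef_rot']; R=Ro.from_quat([x,yy,z,w]); p=np.array(s['ee_pos'])
print('pos',p.round(4),'rot',R.as_matrix().round(3).tolist(),'f',np.round(s['contact_force'],2),'w',round(s['width'],3))
print('twist',np.degrees((Ro.from_matrix(Rp)*R.inv()).as_rotvec()).round(2))
for k,v in keys.items():
    for h in(.05,.02,0,-.006): print(k,h,((np.array(v)-.025*d+h*n-p)*100).round(2))
print('n cm',n)
E
python3 t.py
```

```text
pos [0.1242 0.5101 0.2563] rot [[-0.972, 0.237, -0.0], [0.237, 0.972, -0.0], [0.0, -0.0, -1.0]] f [-0.2  -0.61 -0.99] w 0.997
twist [ -9.04 -28.63  -7.49]
rd 0.05 [ 44.55 -62.78 -11.04]
rd 0.02 [ 45.73 -63.25 -13.75]
rd 0 [ 46.52 -63.55 -15.57]
rd -0.006 [ 46.76 -63.65 -16.11]
k2 0.05 [ 49.45 -68.88  -7.84]
k2 0.02 [ 50.63 -69.35 -10.55]
k2 0 [ 51.42 -69.65 -12.37]
k2 -0.006 [ 51.66 -69.75 -12.91]
bar 0.05 [ 40.55 -73.04 -11.04]
bar 0.02 [ 41.73 -73.51 -13.75]
bar 0 [ 42.52 -73.81 -15.57]
bar -0.006 [ 42.76 -73.91 -16.11]
n cm [-0.39397115  0.15399913  0.906     ]
```

apply_moves(deltas=[{"delta_pos": [7,-9.5,0],"twist": [-1.5,-4.8,-1.3],"gripper": 1},{"delta_pos": [11,-15,0],"twist": [-3,-9.5,-2.5],"gripper": 1},{"delta_pos": [15,-20,0],"twist": [-4.5,-14.3,-3.8],"gripper": 1},{"delta_pos": [18.5,-25,0],"twist": [-6,-19,-5],"gripper": 1},{"delta_pos": [22,-30,0],"twist": [-7.5,-23.8,-6.2],"gripper": 1},{"delta_pos": [25.5,-35,0],"twist": [-9,-28.6,-7.5],"gripper": 1},{"delta_pos": [29,-40,0],"twist": [-9,-28.6,-7.5],"gripper": 1},{"delta_pos": [32.5,-45,0],"twist": [-9,-28.6,-7.5],"gripper": 1},{"delta_pos": [36,-50,0],"twist": [-9,-28.6,-7.5],"gripper": 1},{"delta_pos": [39.5,-55,-2],"twist": [-9,-28.6,-7.5],"gripper": 1},{"delta_pos": [42,-59,-4],"twist": [-9,-28.6,-7.5],"gripper": 1},{"delta_pos": [44,-62,-6],"twist": [-9,-28.6,-7.5],"gripper": 1},{"delta_pos": [44.5,-62.8,-8],"twist": [-9,-28.6,-7.5],"gripper": 1},{"delta_pos": [44.5,-62.8,-11],"twist": [-9,-28.6,-7.5],"gripper": 1},{"delta_pos": [44.5,-62.8,-11],"twist": [-9,-28.6,-7.5],"gripper": 1},{"delta_pos": [44.5,-62.8,-11],"twist": [-9,-28.6,-7.5],"gripper": 1}])

```text
clock: 3.75
ee_pos: [0.5696, -0.1177, 0.1474]
eef_rot: [0.255, 0.179, 0.949, -0.048]
contact_force: [-0.3, 0.0, -0.3]
width: 0.001
grip_force: 0.0
```

```bash
python3 t.py; python3 - <<'E'
from rig import *; from h import *
for n in('side','top'):
    p=snapshot(n); i=p['img'][90:220,190:330] if n=='side' else p['img'][100:230,290:450]
    cv2.imwrite(f'pics/{n}1.png',cv2.resize(i,None,fx=4,fy=4,interpolation=2)[:,:,::-1])
E
```

```text
pos [ 0.5696 -0.1177  0.1474] rot [[-0.807, 0.364, 0.466], [0.315, 0.932, -0.181], [-0.5, 0.001, -0.866]] f [-0.29  0.01 -0.29] w 0.001
twist [-0.02  0.02 -0.03]
rd 0.05 [ 0.   -0.   -0.14]
rd 0.02 [ 1.19 -0.47 -2.86]
rd 0 [ 1.97 -0.77 -4.67]
rd -0.006 [ 2.21 -0.87 -5.21]
k2 0.05 [ 4.9  -6.1   3.06]
k2 0.02 [ 6.09 -6.57  0.34]
k2 0 [ 6.87 -6.87 -1.47]
k2 -0.006 [ 7.11 -6.97 -2.01]
bar 0.05 [ -4.   -10.26  -0.14]
bar 0.02 [ -2.81 -10.73  -2.86]
bar 0 [ -2.03 -11.03  -4.67]
bar -0.006 [ -1.79 -11.13  -5.21]
n cm [-0.39397115  0.15399913  0.906     ]
```

View pics/side1.png

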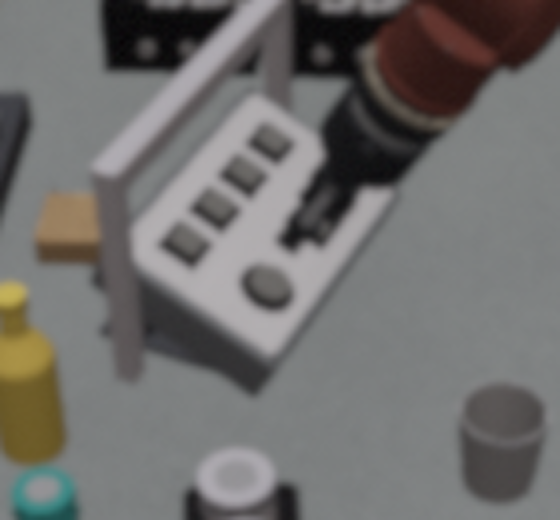

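The side crop shows the closed fingertips (290,240) hovering above the round key (268,285), and the arm is clear of the lamp bar.

apply_moves(deltas=[{"delta_pos": [1.0,-0.4,-2.3],"twist": [0,0,0],"gripper": 1},{"delta_pos": [1.6,-0.6,-3.7],"twist": [0,0,0],"gripper": 1},{"delta_pos": [2.0,-0.8,-4.6],"twist": [0,0,0],"gripper": 1},{"delta_pos": [2.15,-0.85,-4.95],"twist": [0,0,0],"gripper": 1},{"delta_pos": [2.15,-0.85,-4.95],"twist": [0,0,0],"gripper": 1}])

```text
clock: 4.47
ee_pos: [0.5907, -0.1261, 0.0974]
eef_rot: [0.254, 0.179, 0.949, -0.048]
contact_force: [-6.1, 2.9, 9.2]
width: -0.001
grip_force: 5.4
```

apply_moves(deltas=[{"delta_pos": [0.05,-0.02,-0.1],"twist": [0,0,0],"gripper": 1},{"delta_pos": [0.05,-0.02,-0.1],"twist": [0,0,0],"gripper": 1}])

```text
clock: 4.72
ee_pos: [0.5909, -0.1261, 0.097]
eef_rot: [0.254, 0.179, 0.949, -0.048]
contact_force: [-14.6, 6.2, 21.0]
width: 0.005
grip_force: 13.2
```

apply_moves(deltas=[{"delta_pos": [-0.6,0.25,1.5],"twist": [0,0,0],"gripper": 1},{"delta_pos": [-1.6,0.6,3.7],"twist": [0,0,0],"gripper": 1},{"delta_pos": [-2.2,0.87,5.05],"twist": [0,0,0],"gripper": 1},{"delta_pos": [0.5,-2.0,6.3],"twist": [0,0,0],"gripper": 1},{"delta_pos": [3.5,-5.55,6.35],"twist": [0,0,0],"gripper": 1},{"delta_pos": [3.5,-5.55,6.35],"twist": [0,0,0],"gripper": 1},{"delta_pos": [3.5,-5.55,6.35],"twist": [0,0,0],"gripper": 1}])

```text
clock: 5.6
ee_pos: [0.6255, -0.1819, 0.1587]
eef_rot: [0.253, 0.179, 0.949, -0.048]
contact_force: [-0.2, 0.6, -0.7]
width: -0.001
grip_force: 0.0
```

```bash
python3 t.py; python3 - <<'E'
from rig import *; from h import *
o=[]
for n in('side','top'):
    p=snapshot(n); i=p['img'][90:190,200:300] if n=='side' else p['img'][100:200,320:420]
    o.append(cv2.resize(i,None,fx=4,fy=4,interpolation=2)[:,:,::-1])
cv2.imwrite('pics/two2.png',np.hstack(o))
E
```

```text
pos [ 0.6255 -0.1819  0.1587] rot [[-0.807, 0.364, 0.464], [0.316, 0.931, -0.181], [-0.498, 0.001, -0.867]] f [-0.16  0.64 -0.65] w -0.001
twist [-0.07 -0.1   0.02]
rd 0.05 [-5.58  6.41 -1.28]
rd 0.02 [-4.4   5.95 -4.  ]
rd 0 [-3.61  5.64 -5.81]
rd -0.006 [-3.38  5.55 -6.35]
k2 0.05 [-0.68  0.31  1.92]
k2 0.02 [ 0.5  -0.15 -0.8 ]
k2 0 [ 1.29 -0.46 -2.61]
k2 -0.006 [ 1.52 -0.55 -3.15]
bar 0.05 [-9.58 -3.85 -1.28]
bar 0.02 [-8.4  -4.31 -4.  ]
bar 0 [-7.61 -4.62 -5.81]
bar -0.006 [-7.38 -4.71 -6.35]
n cm [-0.39397115  0.15399913  0.906     ]
```

View pics/two2.png

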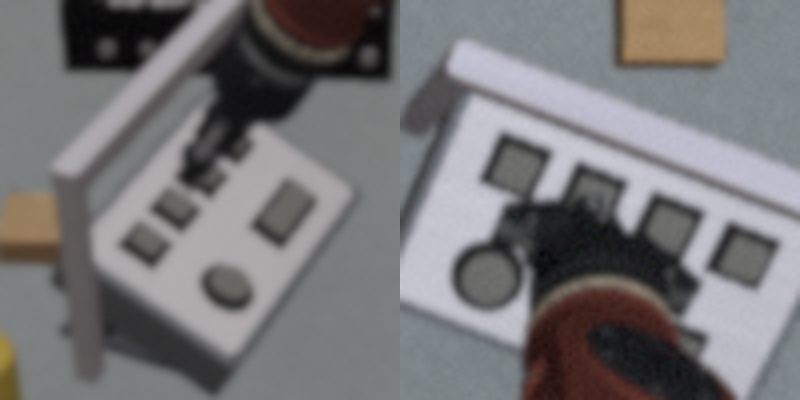

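The tip is above key 2 (right view, about (595,200)), well clear of keys 1 and 3 and of the lamp bar.

apply_moves(deltas=[{"delta_pos": [0.8,-0.3,-1.6],"twist": [0,0,0],"gripper": 1},{"delta_pos": [1.25,-0.45,-2.5],"twist": [0,0,0],"gripper": 1},{"delta_pos": [1.45,-0.5,-2.95],"twist": [0,0,0],"gripper": 1},{"delta_pos": [1.45,-0.5,-2.95],"twist": [0,0,0],"gripper": 1}])

```text
clock: 6.2
ee_pos: [0.6402, -0.1868, 0.1293]
eef_rot: [0.253, 0.179, 0.949, -0.048]
contact_force: [-5.4, 2.3, 5.9]
width: 0.002
grip_force: 3.8
```

apply_moves(deltas=[{"delta_pos": [0.06,-0.02,-0.14],"twist": [0,0,0],"gripper": 1},{"delta_pos": [0.06,-0.02,-0.14],"twist": [0,0,0],"gripper": 1}])

```text
clock: 6.45
ee_pos: [0.6404, -0.1869, 0.1289]
eef_rot: [0.254, 0.179, 0.949, -0.048]
contact_force: [-16.0, 6.2, 20.3]
width: -0.0
grip_force: 13.0
```

apply_moves(deltas=[{"delta_pos": [-0.8,0.3,1.8],"twist": [0,0,0],"gripper": 1},{"delta_pos": [-2.0,0.7,4.2],"twist": [0,0,0],"gripper": 1},{"delta_pos": [-5,-0.5,4.2],"twist": [0,0,0],"gripper": 1},{"delta_pos": [-9,-2.2,3.2],"twist": [0,0,0],"gripper": 1},{"delta_pos": [-11.1,-3.3,1.8],"twist": [0,0,0],"gripper": 1},{"delta_pos": [-11.1,-3.3,1.8],"twist": [0,0,0],"gripper": 1},{"delta_pos": [-9.9,-3.8,-0.9],"twist": [0,0,0],"gripper": 1},{"delta_pos": [-9.2,-4.1,-2.5],"twist": [0,0,0],"gripper": 1},{"delta_pos": [-8.95,-4.2,-3.0],"twist": [0,0,0],"gripper": 1},{"delta_pos": [-8.95,-4.2,-3.0],"twist": [0,0,0],"gripper": 1}])

```text
clock: 7.7
ee_pos: [0.5526, -0.229, 0.0988]
eef_rot: [0.254, 0.179, 0.949, -0.048]
contact_force: [-1.9, 1.0, 3.6]
width: -0.001
grip_force: 2.3
```

apply_moves(deltas=[{"delta_pos": [0.08,-0.03,-0.18],"twist": [0,0,0],"gripper": 1},{"delta_pos": [0.12,-0.05,-0.28],"twist": [0,0,0],"gripper": 1},{"delta_pos": [0.12,-0.05,-0.28],"twist": [0,0,0],"gripper": 1}])

```text
clock: 8.07
ee_pos: [0.5531, -0.2293, 0.0977]
eef_rot: [0.255, 0.179, 0.949, -0.048]
contact_force: [-23.9, 10.0, 34.2]
width: 0.001
grip_force: 20.8
```

apply_moves(deltas=[{"delta_pos": [-0.8,0.3,1.8],"twist": [0,0,0],"gripper": 1},{"delta_pos": [-2.4,0.9,5.5],"twist": [0,0,0],"gripper": 1},{"delta_pos": [-3,2,11],"twist": [0,0,0],"gripper": 1},{"delta_pos": [-3,5,14],"twist": [0,0,0],"gripper": 1},{"delta_pos": [-3,5,14],"twist": [0,0,0],"gripper": 1}])

```text
clock: 8.7
ee_pos: [0.5247, -0.1788, 0.2395]
eef_rot: [0.257, 0.178, 0.949, -0.048]
contact_force: [-0.9, -0.0, -0.3]
width: -0.001
grip_force: 0.0
```

```bash
cat > g.py <<'E'
import numpy as np,sys
from scipy.spatial.transform import Rotation as Ro
from rig import observe
x,y,z,a=map(float,sys.argv[1:]); a=np.radians(a)
yv=np.array([np.cos(a),np.sin(a),0]); d=np.array([0,0,-1.]); Rt=Ro.from_matrix(np.c_[np.cross(yv,d),yv,d])
s=observe(); q=s['eef_rot']; R=Ro.from_quat([q[1],q[2],q[3],q[0]])
r=(Rt*R.inv()).as_rotvec(degrees=True)
print(np.round(s['ee_pos'],4),'twist',r.round(1),'dpos cm',((np.array([x,y,z])-s['ee_pos'])*100).round(2),'w',s['width'],'f',np.round(s['contact_force'],1),'q',np.round(s['qpos'],2))
E
python3 g.py .5825 .2195 .2 8.4
```

```text
[ 0.5247 -0.1788  0.2395] twist [ 24.8  19.8 -58.9] dpos cm [ 5.78 39.83 -3.95] w -0.0014972756162888654 f [-0.9 -0.  -0.3] q [-0.49  0.01 -0.7   0.33  0.06 -0.11]
```

apply_moves(deltas=[{"delta_pos": [0.5,5,0],"twist": [3.1,2.5,-7.4],"gripper": -1},{"delta_pos": [1,10,0],"twist": [6.2,5,-14.7],"gripper": -1},{"delta_pos": [2,15,0],"twist": [9.3,7.4,-22],"gripper": -1},{"delta_pos": [3,20,0],"twist": [12.4,9.9,-29.4],"gripper": -1},{"delta_pos": [4,25,0],"twist": [15.5,12.4,-36.8],"gripper": -1},{"delta_pos": [5,30,0],"twist": [18.6,14.9,-44.2],"gripper": -1},{"delta_pos": [5.8,35,-2],"twist": [21.7,17.3,-51.5],"gripper": -1},{"delta_pos": [5.8,39.8,-4],"twist": [24.8,19.8,-58.9],"gripper": -1},{"delta_pos": [5.8,39.8,-4],"twist": [24.8,19.8,-58.9],"gripper": -1},{"delta_pos": [5.8,39.8,-4],"twist": [24.8,19.8,-58.9],"gripper": -1},{"delta_pos": [5.8,39.8,-4],"twist": [24.8,19.8,-58.9],"gripper": -1}])

```text
clock: 10.07
ee_pos: [0.5812, 0.2173, 0.1961]
eef_rot: [-0.002, 0.654, 0.756, 0.002]
contact_force: [0.3, -0.4, -0.8]
width: 0.998
grip_force: 0.0
```

```bash
python3 g.py .5825 .2195 .04 8.4; python3 - <<'E'
from rig import *; from h import *
p=snapshot('side'); cv2.imwrite('pics/s3.png',cv2.resize(p['img'][170:310,190:370],None,fx=4,fy=4,interpolation=2)[:,:,::-1])
E
```

```text
[0.5812 0.2173 0.1961] twist [-0.3 -0.   0.1] dpos cm [  0.13   0.22 -15.61] w 0.9984753976563563 f [ 0.3 -0.4 -0.8] q [0.24 0.51 0.02 1.08 0.01 1.66]
```

View pics/s3.png

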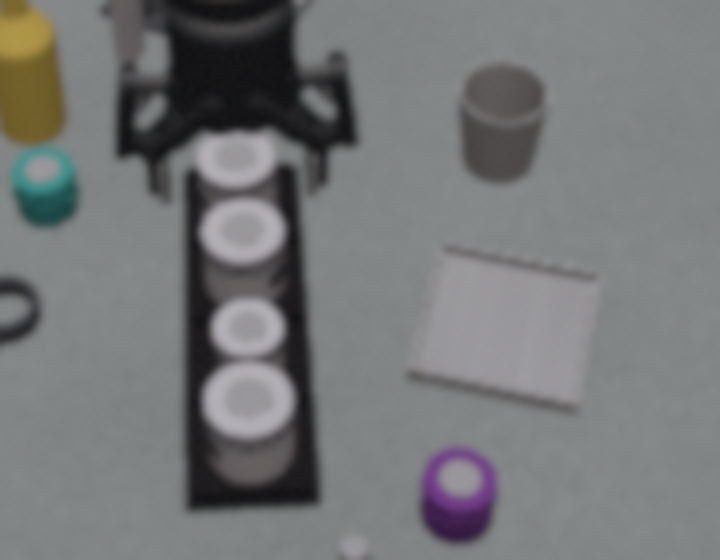

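The view shows the gripper open above the row, with fingers along the across-row axis. The small piston's top is at crop (247,327), the second from the left. I'll cross-check its position and the tray's in this view.

```bash
python3 - <<'E'
from rig import *; from h import *
p=snapshot('side'); print(back(p,(251.4,251.5),.05),back(p,(190+503/4-.4,170+327/4-.4),.01), 'proj of estimate',proj(p,[[.582,.22,.05]]))
E
```

```text
[0.58245355 0.22167481 0.05      ] [0.4057897  0.17693312 0.01      ] proj of estimate [[251.62811009 251.02013437]]
```

apply_moves(deltas=[{"delta_pos": [0.1,0.3,-4],"twist": [0,0,0],"gripper": -1},{"delta_pos": [0.1,0.3,-8],"twist": [0,0,0],"gripper": -1},{"delta_pos": [0.1,0.3,-10],"twist": [0,0,0],"gripper": -1},{"delta_pos": [0.1,0.3,-10],"twist": [0,0,0],"gripper": -1},{"delta_pos": [0.1,0.3,-10],"twist": [0,0,0],"gripper": -1}])

```text
clock: 10.8
ee_pos: [0.5828, 0.2211, 0.097]
eef_rot: [-0.002, 0.654, 0.756, 0.002]
contact_force: [-0.3, 0.0, 0.7]
width: 1.002
grip_force: 0.0
```

```bash
python3 g.py .5823 .2205 .04 8.4
```

```text
[0.5828 0.2211 0.097 ] twist [-0.4  0.   0.1] dpos cm [-0.05 -0.06 -5.7 ] w 1.0015506756062011 f [-0.3  0.   0.7] q [ 0.24  0.6  -0.11  0.86  0.01  1.67]
```

apply_moves(deltas=[{"delta_pos": [-0.05,-0.05,-2.5],"twist": [-0.4,0,0],"gripper": -1},{"delta_pos": [-0.05,-0.05,-4.5],"twist": [-0.4,0,0],"gripper": -1},{"delta_pos": [-0.05,-0.05,-5.7],"twist": [-0.4,0,0],"gripper": -1},{"delta_pos": [-0.05,-0.05,-5.7],"twist": [-0.4,0,0],"gripper": -1},{"delta_pos": [-0.05,-0.05,-5.7],"twist": [-0.4,0,0],"gripper": 1},{"delta_pos": [-0.05,-0.05,-5.7],"twist": [-0.4,0,0],"gripper": 1},{"delta_pos": [-0.05,-0.05,-5.7],"twist": [-0.4,0,0],"gripper": 1},{"delta_pos": [-0.05,-0.05,-5.7],"twist": [-0.4,0,0],"gripper": 1},{"delta_pos": [-0.05,-0.05,-5.7],"twist": [-0.4,0,0],"gripper": 1},{"delta_pos": [-0.05,-0.05,-5.7],"twist": [-0.4,0,0],"gripper": 1}], squeeze=40)

```text
clock: 12.05
ee_pos: [0.5819, 0.2208, 0.0396]
eef_rot: [0.0, 0.654, 0.756, -0.0]
contact_force: [-2.3, -0.9, 5.0]
width: 0.552
grip_force: 40.6
```

apply_moves(deltas=[{"delta_pos": [0,0,2],"twist": [0,0,0],"gripper": 1},{"delta_pos": [0,0,5],"twist": [0,0,0],"gripper": 1},{"delta_pos": [0,0,9],"twist": [0,0,0],"gripper": 1},{"delta_pos": [-3,-0.8,10],"twist": [0,0,-3],"gripper": 1},{"delta_pos": [-7,-1.8,10],"twist": [0,0,-7],"gripper": 1},{"delta_pos": [-11,-2.8,10],"twist": [0,0,-11],"gripper": 1},{"delta_pos": [-15,-3.9,10],"twist": [0,0,-15],"gripper": 1},{"delta_pos": [-17.7,-4.6,10],"twist": [0,0,-15],"gripper": 1},{"delta_pos": [-17.7,-4.6,7],"twist": [0,0,-15],"gripper": 1},{"delta_pos": [-17.7,-4.6,4],"twist": [0,0,-15],"gripper": 1},{"delta_pos": [-17.7,-4.6,2],"twist": [0,0,-15],"gripper": 1},{"delta_pos": [-17.7,-4.6,2],"twist": [0,0,-15],"gripper": 1},{"delta_pos": [-17.7,-4.6,2],"twist": [0,0,-15],"gripper": 1}])

```text
clock: 13.68
ee_pos: [0.4049, 0.1748, 0.0593]
eef_rot: [-0.0, 0.747, 0.665, -0.001]
contact_force: [-0.1, -0.1, -1.5]
width: 0.546
grip_force: 42.0
```

```bash
python3 g.py .4045 .1745 .0356 -6.6; python3 - <<'E'
from rig import *; from h import *
o=[]
for n in('side','top'):
    p=snapshot(n); i=p['img'][190:310,240:360] if n=='side' else p['img'][150:270,165:285]
    o.append(cv2.resize(i,None,fx=3.3,fy=3.3,interpolation=2)[:,:,::-1])
cv2.imwrite('pics/two4.png',np.hstack(o))
E
```

```text
[0.4049 0.1748 0.0593] twist [ 0.  -0.1  0.1] dpos cm [-0.04 -0.03 -2.37] w 0.5457264230249426 f [-0.1 -0.1 -1.5] q [ 0.24  0.36 -0.65  0.55 -0.    1.93]
```

View pics/two4.png

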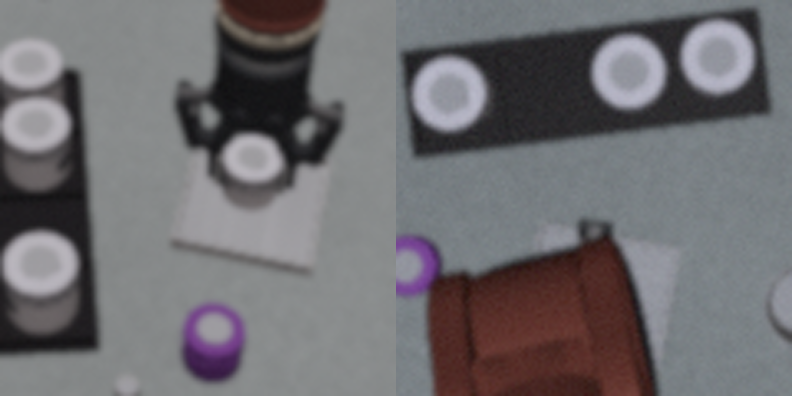

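The piston hangs upright over the middle of the reject tray (left view, about (252,160)), and the other pistons are undisturbed. Lowering gently.

apply_moves(deltas=[{"delta_pos": [0,0,-1.2],"twist": [0,0,0],"gripper": 1},{"delta_pos": [0,0,-1.9],"twist": [0,0,0],"gripper": 1},{"delta_pos": [0,0,-2.2],"twist": [0,0,0],"gripper": 1},{"delta_pos": [0,0,-2.35],"twist": [0,0,0],"gripper": 1},{"delta_pos": [0,0,-2.35],"twist": [0,0,0],"gripper": 1}])

```text
clock: 14.4
ee_pos: [0.404, 0.1746, 0.0356]
eef_rot: [-0.001, 0.747, 0.665, -0.001]
contact_force: [-4.5, -1.2, 11.9]
width: 0.546
grip_force: 43.3
```

apply_moves(deltas=[{"delta_pos": [0,0,0.05],"twist": [0,0,0],"gripper": 1},{"delta_pos": [0,0,0.05],"twist": [0,0,0],"gripper": -0.5},{"delta_pos": [0,0,0.05],"twist": [0,0,0],"gripper": -0.5},{"delta_pos": [0,0,0.05],"twist": [0,0,0],"gripper": -0.5},{"delta_pos": [0,0,0.05],"twist": [0,0,0],"gripper": -0.5},{"delta_pos": [0,0,2],"twist": [0,0,0],"gripper": -0.5},{"delta_pos": [0,0,5],"twist": [0,0,0],"gripper": -0.5},{"delta_pos": [0,0,10],"twist": [0,0,0],"gripper": -0.5},{"delta_pos": [-4,-5,14],"twist": [0,0,0],"gripper": -0.5},{"delta_pos": [-8,-10,14],"twist": [0,0,0],"gripper": -0.5},{"delta_pos": [-8,-16,14],"twist": [0,0,0],"gripper": -0.5},{"delta_pos": [-8,-16,14],"twist": [0,0,0],"gripper": -0.5}])

```text
clock: 15.9
ee_pos: [0.3241, 0.0116, 0.1755]
eef_rot: [0.0, 0.749, 0.662, -0.001]
contact_force: [0.1, 0.2, -0.0]
width: 0.747
grip_force: 0.0
```

```bash
python3 - <<'E'
from rig import *; from h import *
s=observe(); print(s['clock'],s['ee_pos'],s['width'],s['contact_force'])
p=snapshot('side'); cv2.imwrite('pics/s5.png',cv2.resize(p['img'][100:320,170:370],None,fx=2.7,fy=2.7,interpolation=2)[:,:,::-1])
for d in spot_in('piston_small',p)[:4]: print(d['conf'],np.round(d['location'],3))
E
```

```text
15.9 [0.32413766 0.01164988 0.17552121] 0.7471605352896791 [ 0.14749555  0.18739266 -0.0464387 ]
0.88 [0.433 0.336 0.043]
0.84 [0.744 0.088 0.04 ]
0.75 [0.4   0.186 0.045]
0.59 [ 0.664 -0.142  0.109]
```

View pics/s5.png

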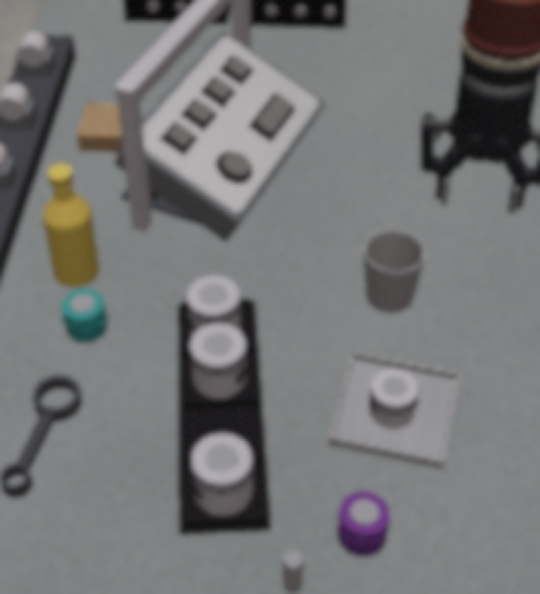

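The small piston stands upright and centred in the reject tray (395,395). All keys are up and the other things are where they were, so I'm handing in.

```bash
python3 -c "
from rig import *
print(close_job())"
```

```text
the job is handed in; nothing more can be done
None
```

I pressed the round key, square key 2 and the bar key in that order, stood the small piston from bay 2 in the reject tray, and handed the job in at about 16 s; no verdict was returned.

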